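# Clear the lens indexer and hold its knob on the third stop

### The job

Lens chips are lying on the indexer's plate: with the blue scraper block in the gripper, wipe all four off the end of the plate into its black catch tray, then stand the scraper upright on the bench and let go of it. Then turn the black indexing knob clockwise to its third stop, counting the clicks from the green home dot (home itself is not counted, and do not run on to the fourth), and finish while still gripping the knob there. Do not touch the chips with the fingers, and leave everything else where it is.

Things in the scene. Friction and masses are not known exactly. Their poses are not given: they have to be found in the camera images.
- indexer: White fixed bench machine, 245 x 325 mm. Origin on the bench; z up; its front (-x side) looks to the robot. Its flat grey plate, top 45 mm above the bench, spans x -66 to +66 mm between two 8 mm high rails and y -85 to +125 mm, both ends open. Beyond its -y end is the black catch tray; chips are pushed along -y into it. Behind (x 75 to 170 mm) is the knob's housing, top 50 mm above the bench.
- tray_center (a point): Centre of the floor of the open black catch tray, which is fixed to the machine right at the plate's -y end: 142 mm from the indexer's origin along its -y, 3 mm above the bench. Inside, the tray spans indexer x -72 to +72 mm, y -85 to -198 mm; its walls are 30 mm high.
- scraper_grip (a point): Blue scraper block, 0.15 to 0.3 kg, upright on the bench. Foot 100 mm long (x), 32 mm wide (y), 20 mm high with a flat black sole; on it an upright grip 60 mm long (x), 24 mm thick (y, the width to grip), 20 to 70 mm above the sole. This point: middle of the grip, 47 mm above the sole. z up. The foot's length fits across the plate between its rails.
- chip0_c (a point): Orange lens chip, 12 g, 24 x 18 x 10 mm, loose on the plate; this point is its centre, 5 mm above its underside.
- chip1_c (a point): Orange lens chip, 12 g, 20 x 20 x 10 mm; its centre.
- chip2_c (a point): Orange lens chip, 12 g, 22 x 17 x 11 mm; its centre.
- chip3_c (a point): Orange lens chip, 12 g, 19 x 23 x 10 mm; its centre.
- knob_grip (a point): Black indexing knob on the housing, axis vertical. This point is on the axis, 87 mm above the bench. Upright bar grip 52 mm long (x), 14 mm thick (y, the width to grip), top 9 mm above this point, on a disc of 62 mm diameter, top 23 mm below it. x, y turn with the knob; a white line on the bar's -x half is the pointer. On the silver dial a green dot marks home, six black ticks the stops.
- index_knob (a joint): Angle of the knob, rad: 0 at home (end stop, pointer on the green dot), growing clockwise from above. Detents every 0.42 rad (24 degrees): first 0.42, second 0.84, third 1.26, last 2.52 (end stop). A click takes about 0.12 N m; the knob drops into a stop and stays there when let go. It may start at home, on the first stop or between. At 0 the knob's x and y are parallel to the indexer's.
Mind the look-alikes: they are no part of the job. Leave any pink look-alike of the part that bears scraper_grip alone.

How it is judged:
By the outcome, as a careful person would: the job done as asked, in the order asked, and still so for the second after the job is handed in, while the arm keeps its last pose, push and grip.
It also fails if it takes over 70 s, if anything falls off the work surface, if the arm or the gripper's body presses on something with over 40 N, if the wrist force passes 120 N, or if a joint passes its speed limit or range.

### The arm

A 6-joint arm with a two-finger parallel gripper is mounted at the origin on the work surface. World frame = base frame: x ahead of the robot, y to its left, z up, the work surface at z = 0. Lengths are in m, angles in rad, forces in N, time in s.
With the tool pointing down it reaches from about 0.3 to 0.875 m from the base axis. Payload 6.4 kg.
Tool frame: the origin (TCP) lies midway between the tips of the shut fingers; the grasp point (between the pads) lies 19 mm behind it (ctrl.hold_point_z is the distance from the TCP to the grasp point, in m); z points along the fingers, y is the line along which they close (so a half turn about z gives the same grasp; the last joint's range is limited). The gripper opens to 85 mm and grips with 20 to 120 N. Pads are 22 mm wide; open, the fingers measure 114 mm over their backs; the gripper's body (76 mm by 85 mm) begins 54 mm behind the grasp point. The pads swing forward as they close: fully open they stand 13 mm farther back than shut.
Start: joints at [0.995, 0.181, 1.607, -0, 1.354, -0.206], TCP at [0.208, 0.536, 0.231] pointing down, gripper open.
Joint ranges: [-2.99, 2.99], [-0.89, 2.07], [0.3, 2.58], [-1.14, 4.28], [0, 2.63], [-3.12, 3.12]. Speed limits (rad/s): [2.57, 2.57, 3.01, 3.14, 3.14, 3.14].

### API

Orientations are given as a unit quaternion [w, x, y, z].
In Python, from bench import ctrl gives the robot as it stands.
- The arm moves only by the tool carry_out, never from a script. Its argument "plan" is text: rows parted by semicolons, each of 6 numbers parted by spaces: the shift along the tool's x, y, z as a fraction of full scale, then the turn, a rotation vector about the tool's x, y, z as a fraction of full scale. A call has exactly 8 rows; each row shifts and turns the commanded pose from where the row before left it, along the tool's axes as they then stand; what a row does not reach is not made up. Full scale, the value 1, is 40 mm for a shift and 0.1 rad for a turn. A row lasts 1/12 s, in which the tool goes at most 41.7 mm and 7.16 degrees, less where a joint would pass 70% of its speed; a pose out of reach is approached as far as the arm can. A call with a number of a shift or a turn outside -1 to 1 is refused whole. A call with a gripper value outside its range is refused whole. "claw" is the gripper's target within -1 to 1 (shut at 1, half-way at 0, fully open at -1), set as the call begins (left out, the last holds). The fingers move at their own pace and stop on an object; the grip force is fixed at half the most. Time passes only in rows, so rows that do not move let the fingers close, or fill a call up. It gives the time, the measured TCP pose, the force, the opening and the grip force at its end, in the units of the state.
- ctrl.get_obs(): the state, without advancing time (a new reading comes with each control period).
- ctrl.camera(name): name is "side" or "top"; returns a dict with "pixels" (400x640x3 uint8, red, green, blue), "mtx" (3x3 intrinsics, pixels), "R" (3x3) and "t" (3): a world point X has camera coordinates R X + t. Camera axes: x right, y down, z forward; pixel columns grow to the right and rows downward; lengths in m; the calibration is good to about 2 mm. A picture is of the moment at which its call begins. There is no depth.
- ctrl.hand_in(): hands the job in; it is judged then, once.
The state is a dict: "time_s": time; "q": joint angles; "dq": joint speeds; "joint_efforts": joint torques, N m; "eef_pos": TCP position; "eef_rot": TCP orientation; "wrist_force": force on the tool from outside, world axes, zero at the start; "torque": the same for the moment, N m; "opening": opening from 0.0 (shut) to 1.0 (fully open); "grasp_force": force on a finger pad.
Only numpy, scipy, OpenCV 4.12 (cv2) and the standard library are available. Lean on these libraries where they do the work, as an engineer would, in place of code of your own. Each camera call takes 0.05 s, during which the arm holds its last target. There are 200 camera calls.

## Working session

There is one attempt and no reset: what is moved stays moved. The work goes in short steps, Python scripts to look and compute and a tool call to move; the robot and the scene stay as the last step left them, time stands still between calls to the robot, and variables do not carry over. Pictures are saved under pics/ and viewed, at most 10 in all, crops included, and the job is handed in when it is done.

Besides the shell and the picture viewer there is one more tool, called after "Call:" as name(argument=value, ...) on one line, values as JSON. carry_out: Moves the arm, as the interface text tells. Shift numbers are shares of 40 mm and turn numbers shares of 0.1 rad, none past 1 either way. Its arguments: {"type":"object","properties":{"plan":{"type":"string"},"claw":{"type":"number"}},"required":["plan"]}

```bash
mkdir -p pics; ls; python3 - <<'E'
from bench import ctrl
import cv2,numpy as np,pickle
o=ctrl.get_obs();print(o,ctrl.hold_point_z)
d={}
for n in("top","side"):
    c=ctrl.camera(n);d[n]=c
    cv2.imwrite(f"pics/{n}0.png",c["pixels"][:,:,::-1]);print(n,np.round(c["mtx"],1).tolist(),np.round(c["R"],3).tolist(),np.round(c["t"],3).tolist())
pickle.dump(d,open("c0.pkl","wb"))
E
```

```text
pics
{'time_s': 0.0, 'q': array([ 9.94684931e-01,  1.81555590e-01,  1.60802424e+00,  1.27049670e-05,
        1.35380387e+00, -2.06292019e-01]), 'dq': array([-0.0013997 , -0.0003534 ,  0.00130134, -0.00127814,  0.00107325,
        0.00050952]), 'joint_efforts': array([-4.08021906e-04, -4.44868362e+01, -3.51337373e+01, -9.92735545e-05,
        9.16380814e-03,  1.60847293e-05]), 'eef_pos': array([0.20749469, 0.53565343, 0.23036813]), 'eef_rot': array([-3.47196273e-04,  1.83859038e-01,  9.82952213e-01, -8.25502641e-04]), 'wrist_force': array([0.39350206, 0.2308252 , 0.43789233]), 'torque': array([ 0.009533  , -0.01129101, -0.00879417]), 'grasp_force': 0.0, 'opening': 0.9991120104589807} 0.0187
top [[467.6, 0.0, 315.5], [0.0, 467.6, 196.0], [0.0, 0.0, 1.0]] [[-0.029, -0.999, 0.027], [-0.986, 0.025, -0.167], [0.166, -0.031, -0.986]] [0.097, 0.5, 0.825]
side [[471.9, 0.0, 312.3], [0.0, 471.9, 195.5], [0.0, 0.0, 1.0]] [[-0.967, -0.253, 0.019], [-0.185, 0.652, -0.736], [0.174, -0.715, -0.677]] [0.527, 0.095, 0.876]
```

View pics/top0.png

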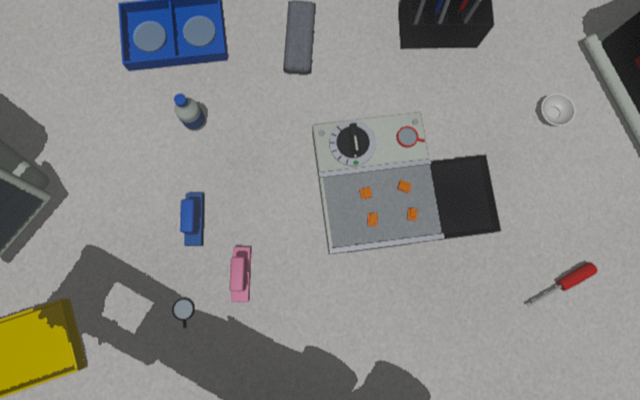

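View pics/side0.png

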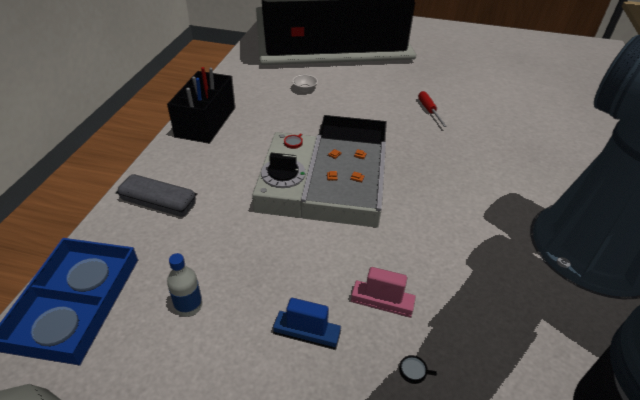

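```bash
cat >h.py <<'E'
import cv2,numpy as np,pickle
def ray(c,px,z):
    C=-c["R"].T@c["t"]; px=np.atleast_2d(np.array(px,float))
    d=(np.c_[px,np.ones(len(px))]@np.linalg.inv(c["mtx"]).T)@c["R"]
    return (C+d*((z-C[2])/d[:,2])[:,None])[:,:2]
def proj(c,X):
    p=(np.atleast_2d(X)@c["R"].T+c["t"])@c["mtx"].T
    return p[:,:2]/p[:,2:]
def hsv(c): return cv2.cvtColor(c["pixels"],cv2.COLOR_RGB2HSV)
def blobs(m,amin=15):
    n,l,s,ct=cv2.connectedComponentsWithStats(m.astype(np.uint8))
    return [(ct[i],s[i],l==i) for i in range(1,n) if s[i,4]>=amin]
E
python3 - <<'E'
from h import *
d=pickle.load(open("c0.pkl","rb"));t=d["top"];s=d["side"]
H=hsv(t);h,S,v=[H[:,:,i].astype(int) for i in range(3)]
def rect(pts,z):
    r=cv2.minAreaRect(ray(t,pts,z).astype(np.float32)*1000);return np.round(r[0],1),np.round(r[1],1),round(r[2],1)
for c,st,m in blobs((h<18)&(S>170)&(v>120)):
    if 330<c[0]<430: print("chip",c.round(1),ray(t,c,.05).round(4),st[4])
for c,st,m in blobs((h>100)&(h<125)&(S>120)):
    if 175<c[0]<210 and c[1]>180:
        ys,xs=np.nonzero(m);print("blue",c.round(1),st,rect(np.c_[xs,ys],.02), [ (k,int((v[m]<k).sum())) for k in(60,90,120,150,180,210)])
m=(v<45);m[:, :420]=0;m[:150]=0;m[245:]=0;m[:,505:]=0
for c,st,mm in blobs(m,500):
    ys,xs=np.nonzero(mm);print("tray",c,st,rect(np.c_[xs,ys],.03))
w=(S<40)&(v>0)
for c,st,mm in blobs((h>40)&(h<85)&(S>70),3):
    if 330<c[0]<380: print("green",c,st,ray(t,c,.05))
# knob
m=(v<60);k=np.zeros_like(m);k[115:170,325:385]=1
for c,st,mm in blobs(m&k,20): print("knob",c,st)
def crop(c,x0,y0,w,hh,f): return cv2.resize(c["pixels"][y0:y0+hh,x0:x0+w,::-1],None,fx=f,fy=f,interpolation=cv2.INTER_CUBIC)
a=np.hstack([crop(t,310,105,130,150,3),crop(t,430,150,75,90,5)]) if 0 else np.vstack([np.hstack([crop(t,320,115,64,56,6.25),crop(t,165,180,64,56*1,6.25)]),np.hstack([crop(t,305,105,200,125,2),crop(s,265,280,100,62.5.__int__()+0,4)[:250] if 0 else cv2.resize(s["pixels"][282:344,265:365,::-1],(400,250))])])
cv2.imwrite("pics/crop1.png",a);print(a.shape)
E
```

```text
chip [404.  186.1] [[ 0.5158 -0.081 ]] 94
chip [365.3 192.7] [[ 0.5052 -0.0086]] 88
chip [411.8 213.7] [[ 0.464  -0.0923]] 87
chip [372.  219.1] [[ 0.4561 -0.0186]] 98
blue [190.3 220. ] [181 193  21  52 760] (array([469.7, 316.3]), array([96.8, 37.3]), 0.6) [(60, 0), (90, 12), (120, 141), (150, 450), (180, 760), (210, 760)]
tray [465.33420708 197.2979467 ] [ 431  156   69   82 2289] (array([ 498.6, -199.1]), array([145.8, 107.6]), 5.8)
green [355.38461538 162.38461538] [354 161   4   4  13] [[0.56284506 0.00714148]]
knob [352.27859238 140.89002933] [337 124  32  33 682]
(600, 800, 3)
```

View pics/crop1.png

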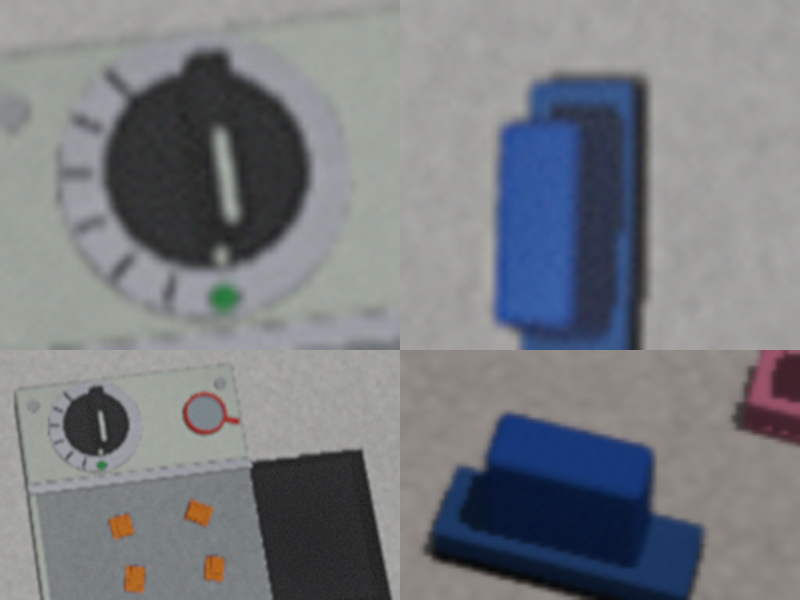

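The blue scraper (top pixel 190,220; side 307,322) is the one to use. The pink block at top 240,273 is the look-alike, and the crop shows the blue upright grip on its longer foot. The knob's pointer is near the green dot, and the six ticks run clockwise from it.

```bash
python3 - <<'E'
from h import *
d=pickle.load(open("c0.pkl","rb"));t=d["top"];s=d["side"]
H=hsv(t);h,S,v=[H[:,:,i].astype(int) for i in range(3)]
# scraper grip top
m=(h>100)&(h<125)&(S>120);m[:180]=0;m[260:]=0;m[:,:175]=0;m[:,210:]=0
hi=m&(v>=150)|(m&(S>190)&(v>135))
r=None
for c,st,mm in blobs(m&(v>=140),50):
    ys,xs=np.nonzero(mm);r=cv2.minAreaRect((ray(t,np.c_[xs,ys],.07)*1000).astype(np.float32));print("griptop",st,r)
Hs=hsv(s);ms=(Hs[:,:,0]>100)&(Hs[:,:,0]<125)&(Hs[:,:,1]>120);ms[:295]=0;ms[350:]=0;ms[:,:268]=0;ms[:,345:]=0
for c,st,mm in blobs(ms&(Hs[:,:,2]>=115),50):
    ys,xs=np.nonzero(mm);print("side griptop?",st,cv2.minAreaRect((ray(s,np.c_[xs,ys],.07)*1000).astype(np.float32)))
# tray: approx quad corners by edges
m=(v<45);m[:,:420]=0;m[:150]=0;m[245:]=0;m[:,505:]=0
q=cv2.approxPolyDP(cv2.convexHull(cv2.findContours(m.astype(np.uint8),0,1)[0][0]),4,True)[:,0]
print("tray quad",q.tolist(),(ray(t,q,.03)*1000).round(1).tolist())
# knob disc
m=(v<60);k=np.zeros_like(m);k[115:170,325:385]=1;k[:127]=0
ys,xs=np.nonzero(m&k);
cs=cv2.findContours((m&k).astype(np.uint8),0,1)[0];cn=max(cs,key=cv2.contourArea)
e=cv2.fitEllipse(cn);print("disc",e,ray(t,e[0],.064)*1000)
# pointer
w=(v>110)&(S<60);k=np.zeros_like(m);k[133:152,350:362]=1
for c,st,mm in blobs(w&k,5):
    ys,xs=np.nonzero(mm);P=ray(t,np.c_[xs,ys],.096)*1000;print("ptr",c,st,P.mean(0),cv2.fitLine(P.astype(np.float32),2,0,.01,.01).ravel())
# side view of knob: dial; plate mask
print("green",ray(t,[355.4,162.4],.051)*1000)
# dial ticks
k=np.zeros_like(m);k[118:170,325:350]=1
for c,st,mm in blobs((v<120)&k,3): print("tick",c.round(1),st[4],(ray(t,c,.051)*1000).round(1))
# plate grey corners
pm=(v>90)&(v<150);print("v plate",v[200,340:350],"rail",v[150:180,390],S[150:180,390])
print("colscan",[v[200,x] for x in range(316,334)],[v[y,380] for y in range(235,256)])
E
```

```text
griptop [181 200  12  32 349] ((468.9453125, 312.4068298339844), (55.682064056396484, 19.31511688232422), 0.8225261569023132)
side griptop? [289 299  38  18 377] ((470.6764221191406, 315.1971130371094), (17.299659729003906, 53.32016372680664), 89.14707946777344)
tray quad [[456, 229]] [[435.6, -178.2]]
disc ((352.5648193359375, 141.34901428222656), (28.738250732421875, 30.5374813079834), 93.1065673828125) [[599.35450229  12.31045031]]
ptr [355.66666667 142.39393939] [354 136   4  14  33] [588.06282814  10.64351836] [9.9254030e-01 1.2191722e-01 5.8806281e+02 1.0643518e+01]
green [[562.57347916   7.23571099]]
tick [343.6 141.2] 338 [[603.7  27.5]]
tick [333.5 134.5] 4 [[617.2  46. ]]
tick [331.5 142. ] 4 [[602.7  50.3]]
tick [339.  157.5] 6 [[572.6  37.4]]
tick [346.8 160.8] 5 [[566.   23.1]]
v plate [127 130 128 128 125 125 126 124 127 127] rail [162 164 164 165 165 166 165 165 165 168 166 163 160 159 163 162 161 161
 143 124 125 128 127 128 134 132 133 129 129 126] [11 11 11 11 11 15 11 11 11 12 14 11 13  6 13 13 13 13 16 14 14 12 12 12
 15 14 13 14 12 16]
colscan [np.int64(162), np.int64(162), np.int64(160), np.int64(164), np.int64(158), np.int64(111), np.int64(108), np.int64(149), np.int64(164), np.int64(159), np.int64(135), np.int64(130), np.int64(128), np.int64(132), np.int64(131), np.int64(133), np.int64(133), np.int64(137)] [np.int64(131), np.int64(131), np.int64(132), np.int64(131), np.int64(125), np.int64(105), np.int64(110), np.int64(150), np.int64(165), np.int64(171), np.int64(174), np.int64(149), np.int64(109), np.int64(129), np.int64(158), np.int64(158), np.int64(155), np.int64(157), np.int64(160), np.int64(161), np.int64(159)]
```

```bash
python3 - <<'E'
from h import *
t=pickle.load(open("c0.pkl","rb"))["top"]
g=cv2.cvtColor(t["pixels"],cv2.COLOR_RGB2GRAY).astype(float)
def line(pts,z,n):
    P=(ray(t,pts,z)*1000).astype(np.float32);l=cv2.fitLine(P,cv2.DIST_HUBER,0,.01,.01).ravel();print(n,len(P),"ang",np.degrees(np.arctan2(l[1],l[0])).round(2),l[2:].round(1));return l
def steps(cols,r0f,r1f,sgn,byrow=False):
    out=[]
    for c in cols:
        a,b=int(r0f(c)),int(r1f(c)); p=g[c,a:b] if byrow else g[a:b,c]
        dd=sgn*np.diff(cv2.GaussianBlur(p[:,None],(1,3),0).ravel());i=int(dd.argmax())
        out.append((a+i+.5,c) if byrow else (c,a+i+.5))
    return out
# back rail inner edge: bright->dark going down near row 177-0.14*(c-322)
A=line(steps(range(330,425),lambda c:168-.13*(c-330),lambda c:182-.13*(c-330),-1),.045,"back rail/plate x=+66")
# front outer edge lower: bench; inner front dark->bright going down
B=line(steps(range(335,438),lambda c:238-.13*(c-335),lambda c:252-.13*(c-335),1),.053,"front rail top inner x=-66")
Cc=line(steps(range(185,240),lambda r:322+.1*(r-185),lambda r:333+.1*(r-185),-1,True),.045,"plate +y end 125")
D=line(steps(range(175,225),lambda r:425+.15*(r-160),lambda r:445+.15*(r-160),-1,True),.045,"plate/tray y=-85")
E=line(steps(range(165,225),lambda r:482+.13*(r-160),lambda r:500+.13*(r-160),1,True),.03,"tray far -200")
E
```

```text
back rail/plate x=+66 95 ang -84.05 [550.6 -34.2]
front rail top inner x=-66 103 ang -84.18 [415.1 -41.5]
plate +y end 125 55 ang 5.93 [472.   62.5]
plate/tray y=-85 50 ang 5.77 [ 490.2 -139.3]
tray far -200 60 ang 6.04 [ 495.6 -255.4]
```

Call:
carry_out(plan="0 0 0 0 0 -0.955;0 0 0 0 0 -0.955;0 0 0 0 0 -0.955;0 0 0 0 0 -0.955;-0.7 -0.6 0 0 0 0;-0.7 -0.6 0 0 0 0;-0.7 -0.6 0 0 0 0;-0.7 -0.6 0 0 0 0", claw=-1)

```text
time_s: 0.77
eef_pos: [0.3215, 0.4403, 0.2308]
eef_rot: [-0.0, -0.007, 1.0, -0.0]
wrist_force: [0.6, -0.7, -0.1]
opening: 1.002
grasp_force: 0.0
```

Call:
carry_out(plan="-0.46 -0.4 0.37 0 0 0;-0.46 -0.4 0.37 0 0 0;-0.46 -0.4 0.37 0 0 0;-0.46 -0.4 0.37 0 0 0;-0.46 -0.4 0.37 0 0 0;-0.46 -0.4 0.37 0 0 0;-0.46 -0.4 0.37 0 0 0;-0.46 -0.4 0.37 0 0 0")

```text
time_s: 1.43
eef_pos: [0.4702, 0.3143, 0.1118]
eef_rot: [-0.0, -0.006, 1.0, -0.0]
wrist_force: [-0.1, 0.3, 0.1]
opening: 1.002
grasp_force: 0.0
```

```bash
cat >g.py <<'E'
from bench import ctrl
import numpy as np
from scipy.spatial.transform import Rotation as Ro
# go(x,y,z,yaw of tool y deg): prints remaining shift (units of 40mm, in tool axes AFTER the turn) and turn (units 0.1rad)
def go(x,y,z,yaw):
    o=ctrl.get_obs();q=o["eef_rot"];R=Ro.from_quat(np.r_[q[1:],q[0]])
    yr=np.radians(yaw);Y=np.array([np.cos(yr),np.sin(yr),0]);Z=np.array([0,0,-1.]);G=np.c_[np.cross(Y,Z),Y,Z]
    rv=(R.inv()*Ro.from_matrix(G)).as_rotvec()/.1
    d=np.array([x,y,z])-o["eef_pos"]
    print("t",round(o["time_s"],2),"pos",o["eef_pos"].round(4),"open",round(float(o["opening"]),3),"gf",round(float(o["grasp_force"]),1),"F",o["wrist_force"].round(1),"T",o["torque"].round(2))
    print("  shift(units)",(G.T@d/.04).round(3),"turn",rv.round(3))
def M(x,y,O=(.4846,-.0550),p=np.radians(5.9)):
    return O[0]+x*np.cos(p)-y*np.sin(p),O[1]+x*np.sin(p)+y*np.cos(p)
E
python3 - <<'E'
from g import *
go(.470,.314,.034,90.7)
E
```

```text
t 1.43 pos [0.4702 0.3143 0.1118] open 1.002 gf 0.0 F [-0.1  0.3  0.1] T [ 0.05 -0.05 -0.06]
  shift(units) [ 0.005 -0.007  1.944] turn [-0.003 -0.007 -0.   ]
```

Call:
carry_out(plan="0 0 0.28 0 0 0;0 0 0.28 0 0 0;0 0 0.28 0 0 0;0 0 0.28 0 0 0;0 0 0.28 0 0 0;0 0 0.28 0 0 0;0 0 0.26 0 0 0;0 0 0 0 0 0")

```text
time_s: 2.1
eef_pos: [0.4678, 0.315, 0.0327]
eef_rot: [-0.002, -0.006, 1.0, -0.001]
wrist_force: [-1.0, -1.1, -0.3]
opening: 1.001
grasp_force: 0.0
```

Call:
carry_out(plan="0 0 0 0 0 0;0 0 0 0 0 0;0 0 0 0 0 0;0 0 0 0 0 0;0 0 0 0 0 0;0 0 0 0 0 0;0 0 0 0 0 0;0 0 0 0 0 0", claw=1)

```text
time_s: 2.77
eef_pos: [0.4703, 0.3155, 0.036]
eef_rot: [0.001, -0.006, 1.0, 0.0]
wrist_force: [-0.8, -1.2, 5.0]
opening: 0.272
grasp_force: 59.5
```

```bash
python3 - <<'E'
from g import *
import cv2
c=ctrl.camera("side");cv2.imwrite("pics/s1.png",cv2.resize(c["pixels"][200:380,200:440,::-1],(800,600)))
go(.470,.314,.134,95.9)
E
```

```text
t 2.82 pos [0.4703 0.3155 0.036 ] open 0.273 gf 59.5 F [-0.3 -0.9  5.1] T [-0.05  0.18  0.03]
  shift(units) [ 0.011 -0.037 -2.449] turn [ 0.004  0.012 -0.908]
```

View pics/s1.png

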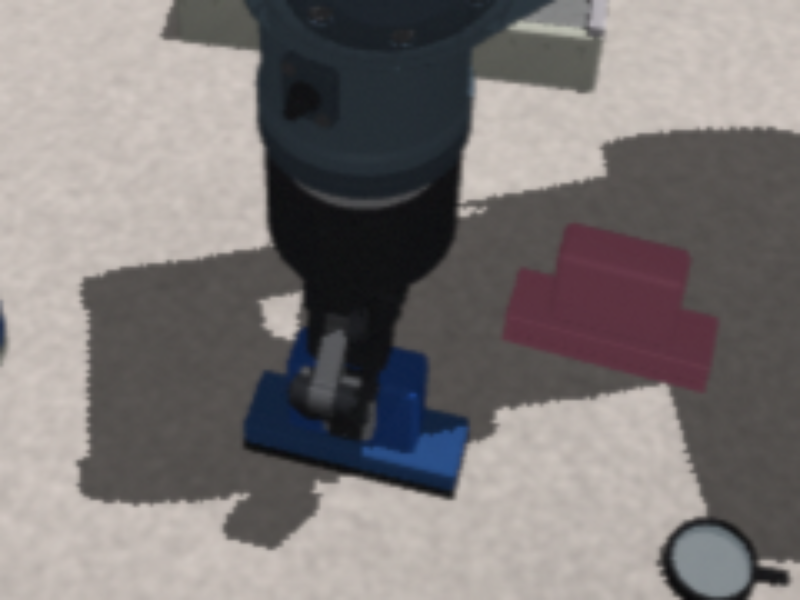

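Call:
carry_out(plan="0 0 -0.4 0 0 0;0 0 -0.7 0 0 -0.3;0 0 -0.7 0 0 -0.3;0 0 -0.65 0 0 -0.3;0 -0.6 0 0 0 0;0 -0.8 0 0 0 0;0 -0.8 0 0 0 0;0 -0.8 0 0 0 0")

```text
time_s: 3.48
eef_pos: [0.4813, 0.1949, 0.1329]
eef_rot: [-0.0, -0.052, 0.999, -0.0]
wrist_force: [1.3, 0.2, -1.4]
opening: 0.277
grasp_force: 59.0
```

```bash
python3 - <<'E'
from g import *
go(*M(0,96),.1,95.9)
E
```

```text
t 3.48 pos [0.4813 0.1949 0.1329] open 0.277 gf 59.0 F [ 1.3  0.2 -1.4] T [-0.02 -0.03  0.01]
  shift(units) [5.600000e-01 2.393778e+03 8.220000e-01] turn [-0.001 -0.007  0.004]
```

```bash
python3 - <<'E'
from g import *
go(*M(0,.096),.1,95.9)
E
```

```text
t 3.48 pos [0.4813 0.1949 0.1329] open 0.277 gf 59.0 F [ 1.3  0.2 -1.4] T [-0.02 -0.03  0.01]
  shift(units) [ 0.56  -3.822  0.822] turn [-0.001 -0.007  0.004]
```

Call:
carry_out(plan="0.1 -0.64 0 0 0 0;0.1 -0.64 0 0 0 0;0.1 -0.64 0.1 0 0 0;0.1 -0.64 0.15 0 0 0;0.1 -0.64 0.15 0 0 0;0.06 -0.5 0.2 0 0 0;0 0 0.2 0 0 0;0 0 0 0 0 0")

```text
time_s: 4.15
eef_pos: [0.4732, 0.0458, 0.0994]
eef_rot: [-0.002, -0.05, 0.999, 0.0]
wrist_force: [-0.7, 0.5, -2.2]
opening: 0.27
grasp_force: 59.2
```

```bash
python3 - <<'E'
from g import *
from h import *
go(*M(0,.096),.083,95.9)
for n in("side","top"):
    c=ctrl.camera(n)
    if n=="side":a=cv2.resize(c["pixels"][110:260,220:420,::-1],(800,600))
cv2.imwrite("pics/s2.png",a)
E
```

```text
t 4.15 pos [0.4732 0.0458 0.0994] open 0.27 gf 59.2 F [-0.7  0.5 -2.2] T [0.01 0.04 0.01]
  shift(units) [-0.024 -0.136  0.411] turn [ 0.011 -0.035 -0.033]
```

View pics/s2.png

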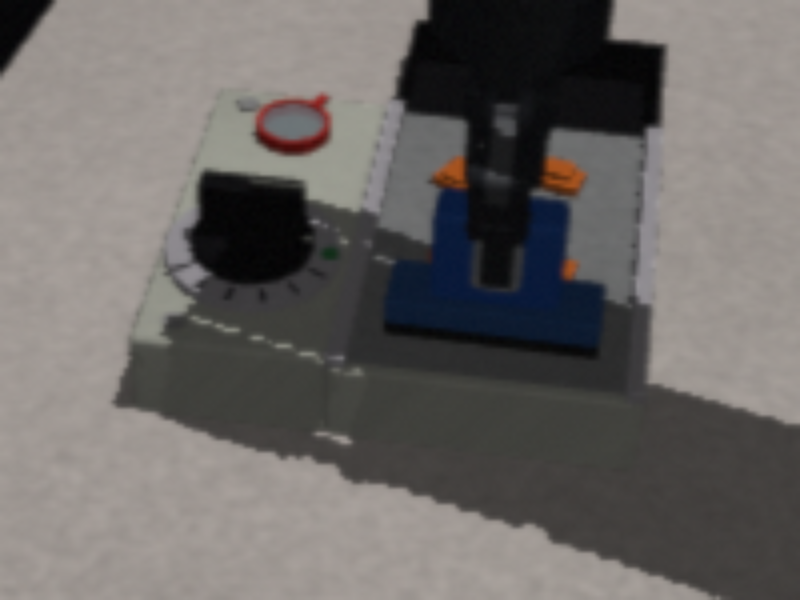

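Call:
carry_out(plan="0 0 0.15 0 0 0;0 0 0.15 0 0 0;0 0 0.12 0 0 0;0 0 0 0 0 0;0 -0.15 0 0 0 0;0 -0.2 0 0 0 0;0 -0.2 0 0 0 0;0 -0.2 0 0 0 0")

```text
time_s: 4.92
eef_pos: [0.4782, 0.0155, 0.0848]
eef_rot: [0.0, -0.051, 0.999, -0.0]
wrist_force: [0.3, -0.3, -2.2]
opening: 0.276
grasp_force: 59.3
```

```bash
python3 - <<'E'
from g import *
go(*M(0,-.092),.0825,95.9)
E
```

```text
t 4.92 pos [0.4782 0.0155 0.0848] open 0.276 gf 59.3 F [ 0.3 -0.3 -2.2] T [ 0.02 -0.01 -0.04]
  shift(units) [ 0.023 -4.07   0.057] turn [-0.004  0.007 -0.009]
```

Call:
carry_out(plan="0 -0.2 0.04 0 0 0;0 -0.2 0 0 0 0;0 -0.2 0 0 0 0;0 -0.2 0 0 0 0;0 -0.2 0 0 0 0;0 -0.2 0 0 0 0;0 -0.2 0 0 0 0;0 -0.2 0 0 0 0")

```text
time_s: 5.58
eef_pos: [0.4845, -0.0479, 0.0829]
eef_rot: [0.0, -0.051, 0.999, 0.0]
wrist_force: [-0.2, 0.2, -1.9]
opening: 0.273
grasp_force: 59.3
```

Call:
carry_out(plan="0 -0.2 0 0 0 0;0 -0.2 0 0 0 0;0 -0.2 0 0 0 0;0 -0.2 0 0 0 0;0 -0.2 0 0 0 0;0 -0.2 0 0 0 0;0 -0.2 0 0 0 0;0 -0.2 0 0 0 0")

```text
time_s: 6.25
eef_pos: [0.491, -0.1115, 0.0829]
eef_rot: [-0.0, -0.051, 0.999, -0.0]
wrist_force: [0.4, 0.4, -2.4]
opening: 0.276
grasp_force: 59.3
```

```bash
python3 - <<'E'
from g import *
from h import *
go(*M(0,-.092),.0825,95.9)
c=ctrl.camera("side");t=ctrl.camera("top")
a=np.hstack([cv2.resize(x[:,:,::-1],(400,400),interpolation=cv2.INTER_CUBIC) for x in(c["pixels"][100:230,270:400],t["pixels"][140:270,390:520])])
cv2.imwrite("pics/s3.png",a)
E
```

```text
t 6.25 pos [ 0.491  -0.1115  0.0829] open 0.276 gf 59.3 F [ 0.4  0.4 -2.4] T [0.06 0.02 0.02]
  shift(units) [ 0.013 -0.877  0.009] turn [-0.    -0.    -0.008]
```

View pics/s3.png

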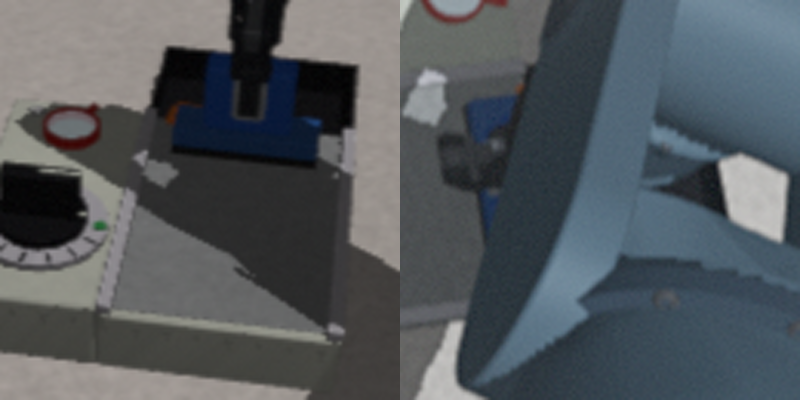

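Call:
carry_out(plan="-0.07 -0.15 0 0 0 0;-0.07 -0.15 0 0 0 0;-0.04 -0.15 0 0 0 0;0 -0.15 0 0 0 0;0 -0.15 0 0 0 0;0 -0.15 0 0 0 0;0 -0.15 0 0 0 0;0 -0.15 0 0 0 0")

```text
time_s: 7.02
eef_pos: [0.5029, -0.1584, 0.0829]
eef_rot: [-0.0, -0.051, 0.999, 0.0]
wrist_force: [0.4, -0.1, -0.8]
opening: 0.275
grasp_force: 59.3
```

```bash
python3 - <<'E'
from g import *
from h import *
go(*M(0,-.092),.0825,95.9)
c=ctrl.camera("side");H=hsv(c)
for x,st,m in blobs((H[:,:,0]<18)&(H[:,:,1]>170)&(H[:,:,2]>60),4):
    if 250<x[0]<420 and 90<x[1]<230: print(x,st)
E
```

```text
t 7.02 pos [ 0.5029 -0.1584  0.0829] open 0.275 gf 59.3 F [ 0.4 -0.1 -0.8] T [-0.02 -0.   -0.02]
  shift(units) [0.191 0.317 0.009] turn [ 0.001 -0.001 -0.008]
[293.25641026 145.12820513] [285 142  17   6  39]
```

Call:
carry_out(plan="0 0 -0.3 0 0 0;0 0 -0.6 0 0 0;0 0 -0.6 0 0 0;0 0.5 0 0 0 0;0 0.8 0 0 0 0;0 0.9 0 0 0 0;0 0.9 0 0 0 0;0 0.9 0 0 0 0")

```text
time_s: 7.73
eef_pos: [0.4863, 0.0029, 0.1439]
eef_rot: [0.0, -0.051, 0.999, -0.0]
wrist_force: [1.4, 1.4, -1.4]
opening: 0.271
grasp_force: 59.3
```

Call:
carry_out(plan="0 0.9 0 0 0 0;0 0.9 0 0 0 0;0 0.9 0 0 0 0;0 0.9 0 0 0 0;0 0.9 0 0 0 0;0 0.9 0 0 0 0;0 0.9 0 0 0 0;0 0.5 0 0 0 0")

```text
time_s: 8.4
eef_pos: [0.4579, 0.2756, 0.1441]
eef_rot: [0.0, -0.052, 0.999, 0.001]
wrist_force: [-0.5, -1.1, -1.6]
opening: 0.272
grasp_force: 59.4
```

```bash
python3 - <<'E'
from g import *
from h import *
go(.470,.314,.036,90.7)
c=ctrl.camera("side");t=ctrl.camera("top")
a=np.hstack([cv2.resize(x[:,:,::-1],(400,400),interpolation=cv2.INTER_CUBIC) for x in(c["pixels"][90:250,250:410],t["pixels"][110:270,350:510])])
cv2.imwrite("pics/s4.png",a)
E
```

```text
t 8.4 pos [0.4579 0.2756 0.1441] open 0.272 gf 59.4 F [-0.5 -1.1 -1.6] T [-0.02 -0.04 -0.06]
  shift(units) [-0.313  0.956  2.703] turn [0.015 0.01  0.922]
```

View pics/s4.png

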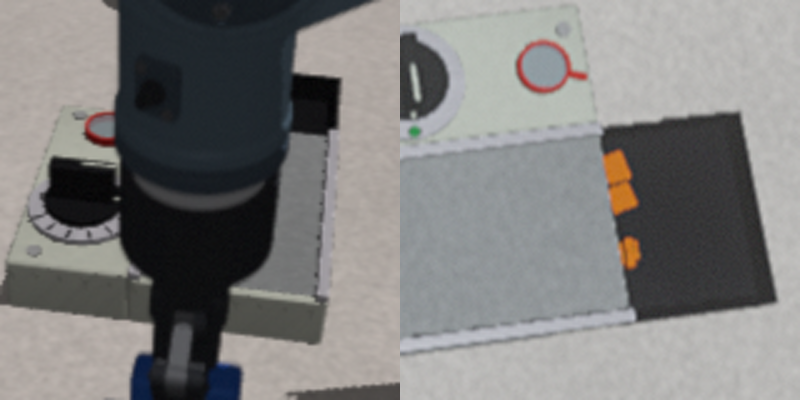

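The plate is clear. Three orange blobs show in the tray beside the plate end (crop pixels 617,165, 622,197 and 630,252). The third is irregular and may be two chips, so I'll check it when the arm is away. Next I'll put the scraper down.

Call:
carry_out(plan="-0.05 0.2 0.2 0 0 0.3;-0.05 0.2 0.3 0 0 0.3;-0.05 0.15 0.4 0 0 0.3;-0.05 0.1 0.4 0 0 0;-0.05 0.1 0.3 0 0 0;0 0 0.3 0 0 0;0 0 0.2 0 0 0;0 0 0 0 0 0")

```text
time_s: 9.17
eef_pos: [0.4659, 0.3013, 0.0573]
eef_rot: [-0.002, -0.006, 1.0, -0.001]
wrist_force: [0.1, -0.6, -2.4]
opening: 0.273
grasp_force: 59.4
```

```bash
python3 - <<'E'
from g import *
go(.470,.314,.036,90.7)
E
```

```text
t 9.17 pos [0.4659 0.3013 0.0573] open 0.273 gf 59.4 F [ 0.1 -0.6 -2.4] T [-0.07  0.03 -0.06]
  shift(units) [-0.107  0.316  0.531] turn [-0.013 -0.031 -0.005]
```

Call:
carry_out(plan="0 0 0.15 0 0 0;0 0 0.15 0 0 0;0 0 0.1 0 0 0;0 0 0.06 0 0 0;0 0 0.04 0 0 0;0 0 0.02 0 0 0;0 0 0 0 0 0;0 0 0 0 0 0")

```text
time_s: 9.83
eef_pos: [0.4673, 0.3025, 0.0383]
eef_rot: [0.0, -0.006, 1.0, 0.0]
wrist_force: [-0.6, -0.1, -2.0]
opening: 0.273
grasp_force: 59.4
```

```bash
python3 - <<'E'
from g import *
go(.470,.314,.036,90.7)
E
```

```text
t 9.83 pos [0.4673 0.3025 0.0383] open 0.273 gf 59.4 F [-0.6 -0.1 -2. ] T [-0.05 -0.03 -0.01]
  shift(units) [-0.071  0.286  0.057] turn [0.001 0.004 0.001]
```

Call:
carry_out(plan="0 0 0.02 0 0 0;0 0 0.02 0 0 0;0 0 0.01 0 0 0;0 0 0.01 0 0 0;0 0 0 0 0 0;0 0 0 0 0 0;0 0 0 0 0 0;0 0 0 0 0 0")

```text
time_s: 10.5
eef_pos: [0.4671, 0.3024, 0.036]
eef_rot: [0.0, -0.006, 1.0, -0.0]
wrist_force: [-3.0, -1.4, 4.9]
opening: 0.273
grasp_force: 60.3
```

Call:
carry_out(plan="0 0 0 0 0 0;0 0 0 0 0 0;0 0 0 0 0 0;0 0 0 0 0 0;0 0 0 0 0 0;0 0 0 0 0 0;0 0 0 0 0 0;0 0 0 0 0 0", claw=-1)

```text
time_s: 11.17
eef_pos: [0.4671, 0.3024, 0.0357]
eef_rot: [0.0, -0.006, 1.0, 0.0]
wrist_force: [-0.3, -0.0, -0.2]
opening: 1.0
grasp_force: 0.0
```

Call:
carry_out(plan="0 0 -0.2 0 0 0;0 0 -0.5 0 0 0;0 0 -0.6 0 0 0;0 0 -0.6 0 0 0;0 0 -0.6 0 0 0;0 0 -0.6 0 0 0;0 0 -0.2 0 0 0;0 0 0 0 0 0")

```text
time_s: 11.83
eef_pos: [0.4689, 0.3031, 0.1707]
eef_rot: [0.003, -0.006, 1.0, 0.001]
wrist_force: [-0.4, -1.0, 0.5]
opening: 1.004
grasp_force: 0.0
```

```bash
python3 - <<'E'
from g import *
from h import *
go(.5994,.0123,.165,95.9)
c=ctrl.camera("side");t=ctrl.camera("top")
a=np.hstack([cv2.resize(c["pixels"][90:350,250:420,::-1],(350,535)),cv2.resize(t["pixels"][140:250,420:510,::-1],(438,535),interpolation=cv2.INTER_CUBIC)])
cv2.imwrite("pics/s5.png",a)
g=cv2.cvtColor(t["pixels"],cv2.COLOR_RGB2GRAY)
H=hsv(t)
for x,st,m in blobs((H[:,:,0]<18)&(H[:,:,1]>150)&(H[:,:,2]>80),8):
    if 420<x[0]<510:print(x,st)
w=(H[:,:,2]>110)&(H[:,:,1]<60);k=np.zeros_like(w);k[133:152,350:362]=1
for x,st,m in blobs(w&k,5):
    ys,xs=np.nonzero(m);P=ray(t,np.c_[xs,ys],.096)*1000;print("ptr",cv2.fitLine(P.astype(np.float32),2,0,.01,.01).ravel())
Hs=hsv(c);b=blobs((Hs[:,:,2]<60)&(np.indices(Hs.shape[:2])[0]<190)&(np.indices(Hs.shape[:2])[1]<310)&(np.indices(Hs.shape[:2])[1]>255),60)
for x,st,m in b: print("side knob",x,st)
E
```

```text
t 11.83 pos [0.4689 0.3031 0.1707] open 1.004 gf 0.0 F [-0.4 -1.   0.5] T [ 0.02 -0.03  0.02]
  shift(units) [-2.499 -7.567  0.144] turn [ 0.017  0.055 -0.906]
[463.65517241   3.72413793] [460   0   8   9  29]
[437.51415094 182.48113208] [432 170  13  26 212]
[441.66666667 210.5       ] [438 205   8  13  78]
ptr [9.9533933e-01 9.6434221e-02 5.8770288e+02 1.0632269e+01]
side knob [290.20376032  90.36074595] [ 261    0   49  190 6542]
```

View pics/s5.png

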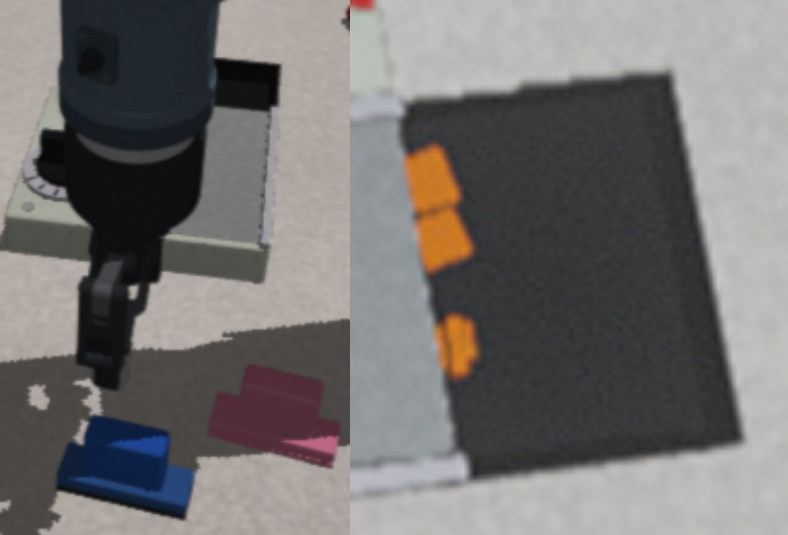

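The scraper stands on the bench at (125,465) in the left crop and the pink block hasn't moved. In the tray, the blob at (457,345) is a crossed pair of stacked chips, so all four are in. Next I'll go to the knob.

Call:
carry_out(plan="0 -0.4 0 0 0 -0.3;0 -0.7 0 0 0 -0.3;-0.2 -0.8 0 0 0 -0.3;-0.3 -0.85 0 0 0 0;-0.3 -0.85 0 0 0 0;-0.3 -0.85 0 0 0 0;-0.3 -0.85 0 0 0 0;-0.3 -0.8 0 0 0 0")

```text
time_s: 12.6
eef_pos: [0.5547, 0.0643, 0.1653]
eef_rot: [-0.002, -0.051, 0.999, 0.0]
wrist_force: [-0.2, 0.4, -0.1]
opening: 1.0
grasp_force: 0.0
```

```bash
python3 - <<'E'
from g import *
go(.5994,.0123,.120,95.9)
E
```

```text
t 12.6 pos [0.5547 0.0643 0.1653] open 1.0 gf 0.0 F [-0.2  0.4 -0.1] T [ 0.02 -0.01 -0.02]
  shift(units) [-0.978 -1.407  1.132] turn [ 0.007 -0.038 -0.011]
```

Call:
carry_out(plan="-0.3 -0.4 0.1 0 0 0;-0.3 -0.4 0.2 0 0 0;-0.2 -0.3 0.2 0 0 0;-0.1 -0.15 0.2 0 0 0;0 0 0.2 0 0 0;0 0 0.1 0 0 0;0 0 0 0 0 0;0 0 0 0 0 0")

```text
time_s: 13.27
eef_pos: [0.5956, 0.0211, 0.1271]
eef_rot: [-0.001, -0.052, 0.999, 0.0]
wrist_force: [0.1, -0.2, -0.2]
opening: 0.998
grasp_force: 0.0
```

```bash
python3 - <<'E'
from g import *
go(.5994,.0123,.074,95.9)
E
```

```text
t 13.27 pos [0.5956 0.0211 0.1271] open 0.998 gf 0.0 F [ 0.1 -0.2 -0.2] T [0.02 0.03 0.01]
  shift(units) [-0.071 -0.228  1.327] turn [ 0.006 -0.014  0.003]
```

Call:
carry_out(plan="-0.07 -0.13 0.1 0 0 0;0 -0.1 0.2 0 0 0;0 0 0.2 0 0 0;0 0 0.25 0 0 0;0 0 0.25 0 0 0;0 0 0.2 0 0 0;0 0 0.1 0 0 0;0 0 0 0 0 0")

```text
time_s: 13.93
eef_pos: [0.5991, 0.0114, 0.0739]
eef_rot: [-0.001, -0.051, 0.999, 0.0]
wrist_force: [-1.0, -0.3, -0.2]
opening: 1.001
grasp_force: 0.0
```

```bash
python3 - <<'E'
from g import *
go(.5994,.0123,.074,95.9)
E
```

```text
t 13.93 pos [0.5991 0.0114 0.0739] open 1.001 gf 0.0 F [-1.  -0.3 -0.2] T [0.02 0.02 0.01]
  shift(units) [-0.009  0.022 -0.003] turn [ 0.008 -0.028 -0.008]
```

Call:
carry_out(plan="0 0.02 0 0 0 0;0 0 0 0 0 0;0 0 0 0 0 0;0 0 0 0 0 0;0 0 0 0 0 0;0 0 0 0 0 0;0 0 0 0 0 0;0 0 0 0 0 0", claw=1)

```text
time_s: 14.6
eef_pos: [0.6003, 0.013, 0.0763]
eef_rot: [0.0, -0.051, 0.999, 0.001]
wrist_force: [-1.1, 4.1, 5.3]
opening: 0.147
grasp_force: 59.4
```

```bash
python3 - <<'E'
from g import *
go(.5994,.0123,.074,95.9)
E
```

```text
t 14.6 pos [0.6003 0.013  0.0763] open 0.147 gf 59.4 F [-1.1  4.1  5.3] T [ 0.6   0.21 -0.01]
  shift(units) [ 0.024 -0.015  0.059] turn [ 0.014  0.005 -0.006]
```

Call:
carry_out(plan="0 0 -0.04 0 0 0;0 0 0 0 0 0.6;0 0 0 0 0 0.7;0 0 0 0 0 0.7;0 0 0 0 0 0.7;0 0 0 0 0 0.7;0 0 0 0 0 0.6;0 0 0 0 0 0")

```text
time_s: 15.27
eef_pos: [0.6002, 0.0134, 0.0765]
eef_rot: [0.0, 0.15, 0.989, 0.001]
wrist_force: [4.2, 6.0, -6.5]
opening: 0.148
grasp_force: 60.1
```

```bash
python3 - <<'E'
from g import *
go(.5994,.0123,.074,95.9-72.2)
E
```

```text
t 15.27 pos [0.6002 0.0134 0.0765] open 0.148 gf 60.1 F [ 4.2  6.  -6.5] T [ 0.84 -0.69 -0.02]
  shift(units) [-0.016 -0.029  0.061] turn [ 0.019 -0.012  8.561]
```

Call:
carry_out(plan="0 0 0.02 0 0 0.6;0 0 0 0 0 0.7;0 0 0 0 0 0.7;0 0 0 0 0 0.7;0 0 0 0 0 0.7;0 0 0 0 0 0.6;0 0 0 0 0 0.2;0 0 0 0 0 0")

```text
time_s: 15.93
eef_pos: [0.6004, 0.0138, 0.0764]
eef_rot: [-0.0, 0.352, 0.936, 0.001]
wrist_force: [1.8, 8.4, -1.1]
opening: 0.147
grasp_force: 60.8
```

Call:
carry_out(plan="0 0 0 0 0 0.6;0 0 0 0 0 0.7;0 0 0 0 0 0.7;0 0 0 0 0 0.7;0 0 0 0 0 0.7;0 0 0 0 0 0.6;0 0 0 0 0 0.2;0 0 0 0 0 0")

```text
time_s: 16.6
eef_pos: [0.6007, 0.0141, 0.0764]
eef_rot: [-0.0, 0.539, 0.842, 0.002]
wrist_force: [4.1, 8.5, -2.4]
opening: 0.143
grasp_force: 60.7
```

```bash
python3 - <<'E'
from g import *
from h import *
go(.5994,.0123,.074,95.9-72.2)
c=ctrl.camera("side");t=ctrl.camera("top")
a=np.hstack([cv2.resize(c["pixels"][120:220,240:340,::-1],(400,400),interpolation=cv2.INTER_CUBIC),cv2.resize(t["pixels"][95:195,300:400,::-1],(400,400),interpolation=cv2.INTER_CUBIC)])
cv2.imwrite("pics/s6.png",a)
E
```

```text
t 16.6 pos [0.6007 0.0141 0.0764] open 0.143 gf 60.7 F [ 4.1  8.5 -2.4] T [ 1.45 -0.47 -0.05]
  shift(units) [-0.027 -0.048  0.061] turn [ 0.027 -0.022  0.182]
```

View pics/s6.png

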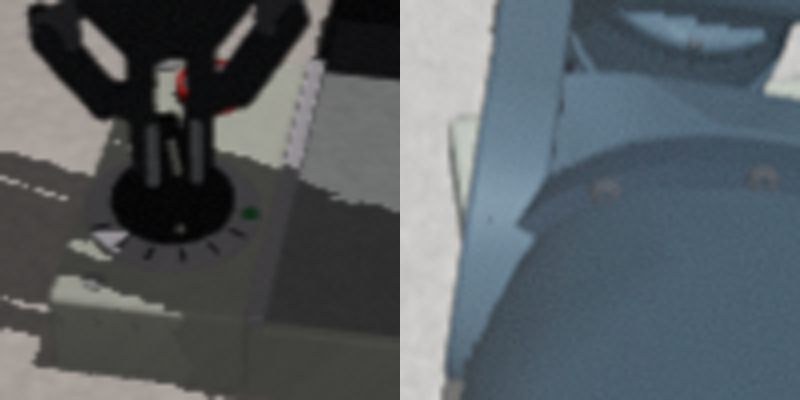

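Call:
carry_out(plan="0 0 0 0 0 0.1;0 0 0 0 0 0.05;0 0 0 0 0 0;0 0 0 0 0 0;0 0 0 0 0 0;0 0 0 0 0 0;0 0 0 0 0 0;0 0 0 0 0 0")

```text
time_s: 17.37
eef_pos: [0.6007, 0.0141, 0.0764]
eef_rot: [-0.0, 0.545, 0.838, 0.002]
wrist_force: [4.1, 9.6, -0.9]
opening: 0.148
grasp_force: 60.7
```

```bash
python3 - <<'E'
from g import *
from h import *
go(.5994,.0123,.074,95.9-72.2)
c=ctrl.camera("side");g=cv2.cvtColor(c["pixels"],cv2.COLOR_RGB2GRAY).astype(float)
A=np.array([.5994,.0123])
def ang(p,z):
    d=ray(c,p,z)[0]-A;return np.degrees(np.arctan2(d[1],d[0]))%360,np.hypot(*d)*1000
w=g[174:180,280:290];w=np.clip(w-np.median(w)-5,0,None);ys,xs=np.mgrid[174:180,280:290]
p=[(w*xs).sum()/w.sum(),(w*ys).sum()/w.sum()]
print("dot",p,ang(p,.0645))
for n,q in(("green",(250,213)),("t1",(237,233)),("t2",(213,248)),("t3",(182,255)),("t4",(150,253))): print(n,ang([240+q[0]/4-.5,120+q[1]/4-.5],.051))
E
```

```text
t 17.37 pos [0.6007 0.0141 0.0764] open 0.148 gf 60.7 F [ 4.1  9.6 -0.9] T [ 1.5  -0.51 -0.02]
  shift(units) [-0.027 -0.049  0.061] turn [ 0.026 -0.022  0.045]
dot [np.float64(284.4046920821114), np.float64(176.85043988269794)] (np.float64(107.61106886005705), np.float64(28.63436038643569))
green (np.float64(195.6538776216609), np.float64(34.87545252049171))
t1 (np.float64(167.36507434388605), np.float64(32.339949916706374))
t2 (np.float64(138.0043670603584), np.float64(31.499760587684076))
t3 (np.float64(109.12336351777451), np.float64(31.907169401871425))
t4 (np.float64(81.60706902871894), np.float64(33.34101157905272))
```

The disc mark is at 107.6° and the third tick at 109.1°, so the knob is on the third stop and still gripped.

```bash
python3 -c "
from bench import ctrl;print(ctrl.hand_in())"
```

```text
the job is handed in; nothing more can be done
None
```

I've handed the job in: the plate is wiped clear into the tray (the top view shows two chips plus a blob I take to be two stacked chips), the blue scraper stands upright on the bench, and the knob is on its third stop, still gripped.

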